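Open the folding drive stand and display a hard drive on it

ROBOT

A 6-joint arm with a two-finger parallel gripper is mounted at the origin on the work surface. World frame = base frame: x ahead of the robot, y to its left, z up, the work surface at z = 0. Lengths are in m, angles in rad, forces in N, time in s.
With the tool pointing down it reaches from about 0.35 to 1 m from the base axis. Payload 7.1 kg.
Tool frame: the origin (TCP) lies between the finger pads; the fingertips stand 22 mm ahead of it and the grasp point (between the pads) lies 3 mm ahead of it; z points along the fingers, y is the line along which they close (so a half turn about z gives the same grasp; the last joint's range is limited). The gripper opens to 85 mm and grips with 20 to 120 N. Pads are 22 mm wide; open, the fingers measure 114 mm over their backs; the gripper's body (76 mm by 85 mm) begins 54 mm behind the grasp point. The pads swing forward as they close: fully open they stand 13 mm farther back than shut.
Start: joints at [-1.15, 0.423, 1.63, -0, 1.089, -0.019], TCP at [0.266, -0.565, 0.253] pointing down, gripper open.
Joint ranges: [-3, 3], [-0.9, 2.11], [0.09, 2.58], [-1.31, 4.45], [0.11, 2.69], [-2.54, 2.54]. Speed limits (rad/s): [2.39, 2.39, 3.01, 3.14, 3.14, 3.14].

INTERFACE

Orientations are given as a rotation vector (axis times angle).
In Python, from rig import manip gives the robot as it stands. The module is installed in compiled form; this text tells all that it offers. Calls block until the motion is done:
- manip.move_to(position, orientation): joint-space move of the TCP to a pose.
- manip.servo_line(position, orientation=None, rate=0.15): straight line of the TCP; orientation=None keeps the orientation; rate is the mean speed in m/s.
- manip.set_joints(angles): joint-space move.
- manip.command_gripper(opening, f_grip=None): finger opening in m; f_grip is the grip in N (None keeps the last); returns when the fingers have stopped.
- manip.hold(seconds).
- manip.solve_ik(position, orientation): joint angles nearest the present ones, or None.
- manip.camera(name): name is "side" or "top"; returns a dict with "image" (384x512x3 uint8, red, green, blue), "fx", "fy", "cx", "cy" (pixels), "cam_to_world" (4x4, takes a point from camera to world coordinates). Camera axes: x right, y down, z forward; pixel columns grow to the right and rows downward; lengths in m; the calibration is good to about 2 mm. A picture is of the moment at which its call begins. There is no depth.
A pose or a line that the arm cannot do raises manip.IKError and nothing moves.
- manip.sign_off(): hands the job in; it is judged then, once.
Readings, each from a call of its own:
- manip.get_time(): time.
- manip.get_joint_positions(): joint angles.
- manip.get_joint_vel(): joint speeds.
- manip.get_tau(): joint torques, N m.
- manip.get_position(): TCP position.
- manip.get_ee_rot(): TCP orientation.
- manip.get_contact_force(): force on the tool from outside, world axes, zero at the start.
- manip.get_torque(): the same for the moment, N m.
- manip.get_width(): finger opening in m.
- manip.get_grip_force(): force on a finger pad.
Only numpy, scipy, OpenCV 4.12 (cv2) and the standard library are available. Lean on these libraries where they do the work, as an engineer would, in place of code of your own. Each camera call takes 0.05 s, during which the arm holds its last target. There are 200 camera calls.

TASK

Swing the stand's folded orange back up by its steel side pin until it snaps over centre and stays fully open. Then lift the hard drive with the clear cover out of its cradle and set it down gently, without dropping it, on the stand's two hooked ledges, centred and fully home, leaning flat against the open back with its clear cover facing outwards, away from the back. Let go, and leave the closed drive and the other bench things where they are.

Things in the scene. Friction and masses are not known exactly. Their poses are not given: they have to be found in the camera images.
- stand: Folding stand fixed to the bench: blue base plate 110 x 120 x 8 mm, two aluminium ledges, orange back. Origin on the bench straight below the hinge axis; x points to the stand's front (away from the robot, within about 20 degrees), y along the hinge, z up.
- ledge (a point): Middle between the two ledges' top faces, straight beside the hinge axis (5.5 mm from it, square to the ledges). Axes as the stand's. The ledges, 12 mm wide, are centred at y = -49 and +49 mm and slope up 20 degrees to the front; each ends in a hook whose rear face is 34 mm along the slope from this point, 6 mm thick, 13 mm high above the ledge.
- seat (a point): Where the drive's centre is when seated (fixed point of the stand, axes as the stand's). The drive then leans 20 degrees back (top towards the stand's -x), its underside on the ledges. Between the open back's front face (4.5 mm from the hinge axis along the slope) and the hooks there are 29.5 mm for the 26 mm drive.
- stand_hinge (a point): Middle of the stand's hinge axis, 30 mm above the bench, axes as the stand's. The hinge axis runs along the stand's y.
- back (a joint): Angle of the orange back about the hinge (rad). 0 = folded over the ledges (pointing to the front, 20 degrees above level); pi/2 = fully open at its stop, leaning 20 degrees back from upright. Over-centre spring: dead centre near 0.8; below it the back springs shut, above it it springs open. Lifting from folded takes about 5 N at the pin, falling to none at dead centre.
- notch (a point): On the mid-plane of the back, 42 mm from the hinge axis: bottom middle of its central notch, 52 mm wide and open at the free end, room for a fingertip behind the drive. The back is a plate 9 mm thick, 80 mm wide, reaching 70 mm from the hinge; the drive stands 26 mm above it.
- pin_grip (a point): Grip point on the steel pin sticking out of the back's -y side, parallel to the hinge and 62 mm from it: diameter 9 mm, from y = -40 to -100 mm of the stand, with a small black ball at the end; this point is at y = -80 mm. Folded, it is 51 mm above the bench with nothing beneath. Site x points from hinge to pin, y along the pin. The pin may turn in the fingers as the back swings.
- drive: The hard drive to display: black housing with a clear front cover over a bright round platter. 26 mm thick (x), 147 mm long (y), 102 mm high (z), about 0.5 kg, standing on a long edge. Origin at the centre of its underside; +x is the way its clear cover faces.
- drive_mid (a point): Centre of that drive, 51 mm above its underside, axes as the drive's. It can be gripped across its 26 mm thickness anywhere along its top edge.
- drive_face (a point): Centre of its clear cover, 13 mm from the drive's centre along its +x.
- cradle_a: Grey cradle fixed to the bench in which the clear-covered drive stands: 50 x 110 mm, 30 mm high, with an open slot 30 mm wide along its y, slot floor 8 mm above the bench. Origin at the centre of its underside.
- cradle_b: The same cradle, holding the closed drive.
- old_drive_mid (a point): Centre of the closed drive, silver with a plain steel lid, same size; it must stay in its cradle.
- screwdriver: Red-handled screwdriver 190 mm long lying on the bench; leave alone.
- dish: Small aluminium dish, 60 mm across, 25 mm high; leave alone.
- spindle: Turned steel spindle standing upright, 36 mm foot, 66 mm high; leave alone.
Mind the look-alikes: they are no part of the job. Several things have the shape of the drive; the one meant has the colours described above.

How it is judged:
By the outcome, as a careful person would: the job done as asked, in the order asked, and still so for the second after the job is handed in, with the robot touching nothing.
It also fails if it takes over 64 s, if anything falls off the work surface, if the arm or the gripper's body presses on something with over 40 N, if the wrist force passes 120 N, or if a joint passes its speed limit or range.

## Working session

There is one attempt and no reset: what is moved stays moved. The work goes in short steps, each a Python script; the robot and the scene stay as the last script left them, time stands still between calls to the robot, and variables do not carry over. Pictures are saved under pics/ and viewed, at most 10 in all, crops included, and the job is handed in when it is done.

```bash
mkdir -p pics; python3 - <<'E'
from rig import manip
import cv2,numpy as np
for n in("top","side"):
    c=manip.camera(n); cv2.imwrite(f"pics/{n}0.png",c["image"][:,:,::-1]); np.savez(f"{n}0.npz",**c)
    print(n,c["fx"],c["fy"],c["cx"],c["cy"]);print(np.round(c["cam_to_world"],4))
E
```

```text
top 352.12156368759565 352.12156368759565 259.97309568107323 194.404394013941
[[ 0.0078 -0.9798  0.2     0.403 ]
 [-1.     -0.0086 -0.0033  0.0232]
 [ 0.0049 -0.1999 -0.9798  0.8605]
 [ 0.      0.      0.      1.    ]]
side 419.8416654007787 419.8416654007787 251.8028810346435 191.77851673297806
[[-0.7332 -0.4171  0.537   0.0449]
 [-0.6797  0.4278 -0.5958  0.625 ]
 [ 0.0187 -0.8019 -0.5972  0.646 ]
 [ 0.      0.      0.      1.    ]]
```

View pics/top0.png

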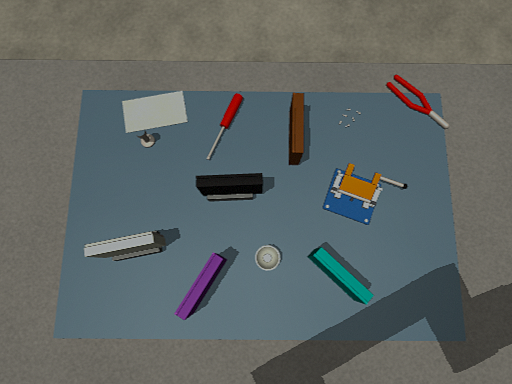

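View pics/side0.png

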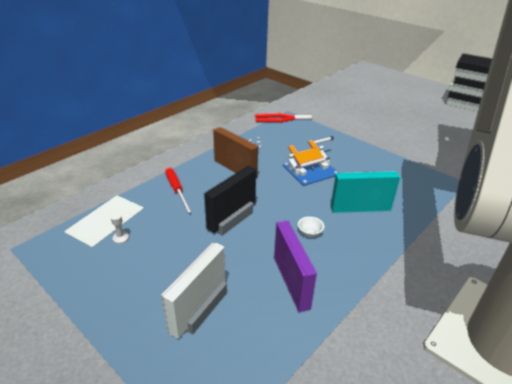

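The top view shows what could be mistaken for the drive: black in a cradle (229,184), silver in a cradle (125,245), and brown (297,130), purple (200,286) and teal (340,275) blocks. The black one fits the description, and I'll check it in a crop. The stand is at (355,190), with its pin running to (405,185).

```bash
python3 - <<'E'
import cv2,numpy as np
t=cv2.imread("pics/top0.png");s=cv2.imread("pics/side0.png")
a=cv2.resize(t[155:230,180:280],(400,300),interpolation=cv2.INTER_CUBIC)
b=cv2.resize(s[155:240,190:290],(400,300),interpolation=cv2.INTER_CUBIC)
c=cv2.resize(t[155:230,315:415],(400,300),interpolation=cv2.INTER_CUBIC)
d=cv2.resize(s[125:200,265:365],(400,300),interpolation=cv2.INTER_CUBIC)
o=np.vstack([np.hstack([a,b]),np.hstack([c,d])])
o=np.clip(255*(o/255.)**.55,0,255).astype(np.uint8)
cv2.imwrite("pics/crop0.png",o)
E
```

```text
(no output)
```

View pics/crop0.png

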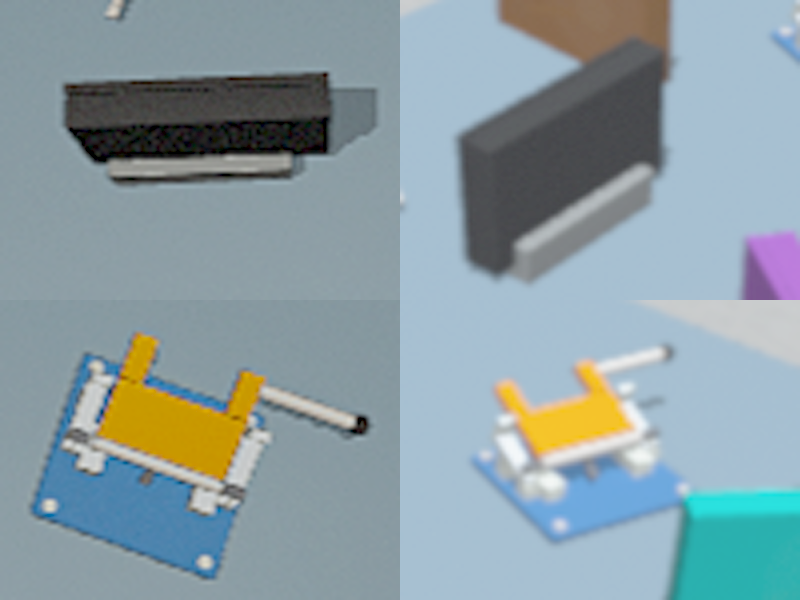

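The black block is the drive. Its near (-x) face is plain housing, and a thin cover line runs along the far top edge, so the clear cover faces about +x. The stand's front points up and slightly right in the top view, and its pin ends in the black ball near (405,186).

```bash
cat >h.py <<'E'
import numpy as np,cv2
from scipy.optimize import least_squares
from scipy.spatial.transform import Rotation as R
def ray(c,p):
    d=np.array([(p[0]-c["cx"])/c["fx"],(p[1]-c["cy"])/c["fy"],1.]);T=c["cam_to_world"]
    return T[:3,3],T[:3,:3]@d
def plane(c,p,z):
    o,d=ray(c,p);return o+d*(z-o[2])/d[2]
def tri(c1,p1,c2,p2):
    o1,d1=ray(c1,p1);o2,d2=ray(c2,p2)
    s=np.linalg.lstsq(np.c_[d1,-d2],o2-o1,rcond=None)[0]
    a,b=o1+s[0]*d1,o2+s[1]*d2;return (a+b)/2,np.linalg.norm(a-b)
def proj(c,P):
    T=c["cam_to_world"];q=(np.atleast_2d(P)-T[:3,3])@T[:3,:3]
    return np.c_[q[:,0]/q[:,2]*c["fx"]+c["cx"],q[:,1]/q[:,2]*c["fy"]+c["cy"]]
def blob(m):
    n,l,s,ce=cv2.connectedComponentsWithStats(m.astype(np.uint8));i=1+np.argmax(s[1:,4]);return l==i,ce[i],s[i]
E
python3 - <<'E'
from h import *
C={n:dict(np.load(f"{n}0.npz")) for n in("top","side")}
rd=lambda v:np.round(v,4)
ball={};tips={}
for n,(x0,y0,x1,y1) in {"top":(395,175,415,195),"side":(322,130,340,146)}.items():
    im=C[n]["image"].astype(int)
    m=np.zeros(im.shape[:2],bool);m[y0:y1,x0:x1]=im[y0:y1,x0:x1].max(2)<60
    b,ce,s=blob(m);ball[n]=ce;print(n,"ball",rd(ce),s[4])
    hsv=cv2.cvtColor(C[n]["image"],cv2.COLOR_RGB2HSV)
    o=cv2.inRange(hsv,(10,170,110),(28,255,255))>0
    if n=="top":o[:,:320]=0
    else:o[:140]=0;o[:,:280]=0
    o,ce,s=blob(o);h=cv2.convexHull(np.argwhere(o)[:,::-1].astype(np.float32))
    ap=cv2.approxPolyDP(h,2.0,True)[:,0];print("orange",s,rd(ap).tolist())
    bl=cv2.inRange(hsv,(100,150,60),(115,255,255))>0
    if n=="top":bl[:,:315]=0;bl[:,392:]=0
    if n=="top":
        bl,ce,s=blob(bl);h=cv2.convexHull(np.argwhere(bl)[:,::-1].astype(np.float32))
        r=cv2.minAreaRect(h);print("blue",s,r);bp=cv2.boxPoints(r);W=np.array([plane(C[n],p,.008) for p in bp])
        print("blue W",rd(W[:,:2]).tolist(),"sides",rd(np.linalg.norm(np.diff(W,axis=0),axis=1)))
P,g=tri(C["top"],ball["top"],C["side"],ball["side"]);print("ball",rd(P),"gap",rd(g))
im=C["top"]["image"].astype(int)
sub=im[168:205,190:270].max(2);print("levels",np.percentile(sub,[5,15,25,35,45,60,80]))
print(im[168:204:1,229].max(1))
E
```

```text
top ball [403.5    186.2727] 22
orange [339 163  42  37 666] [[380.0, 174.0], [370.0, 199.0], [339.0, 188.0], [349.0, 163.0]]
blue [323 169  51  56 884] ((351.9123840332031, 196.24087524414062), (49.21099853515625, 42.37614059448242), 19.983104705810547)
blue W [[0.5449, -0.131], [0.6466, -0.1702], [0.6042, -0.2839], [0.5044, -0.2424]] sides [0.1089 0.1213 0.108 ]Traceback (most recent call last):
  File "<stdin>", line 8, in <module>
  File "h.py", line 17, in blob
    n,l,s,ce=cv2.connectedComponentsWithStats(m.astype(np.uint8));i=1+np.argmax(s[1:,4]);return l==i,ce[i],s[i]
                                                                      ~~~~~~~~~^^^^^^^^^
    return _wrapfunc(a, 'argmax', axis=axis, out=out, **kwds)
    return bound(*args, **kwds)
ValueError: attempt to get argmax of an empty sequence
```

```bash
python3 - <<'E'
from h import *
C={n:dict(np.load(f"{n}0.npz")) for n in("top","side")}
rd=lambda v:np.round(v,4)
im=C["side"]["image"];hsv=cv2.cvtColor(im,cv2.COLOR_RGB2HSV)
print("side row 139 max",im[134:144,322:340].max(2).tolist())
o=cv2.inRange(hsv,(10,150,110),(28,255,255))>0
o[:138]=0;o[:,:284]=0;o[175:]=0;o[:,345:]=0
o,ce,s=blob(o);h=cv2.convexHull(np.argwhere(o)[:,::-1].astype(np.float32))
S=cv2.approxPolyDP(h,2.0,True)[:,0];print("side orange",s,S.tolist())
# drive top face
g=C["top"]["image"].max(2).astype(int)
print(g[168:204,229].tolist())
print(g[181,188:272].tolist())
# ball direct: plane at z .051 ; tips at folded height
t=C["top"];z=.03+.070*np.sin(np.radians(20))+.0045*np.cos(np.radians(20))
b=plane(t,(403.5,186.3),.0512);l=plane(t,(348.5,162.5),z);r=plane(t,(380.5,173.5),z)
print("ball",rd(b),"tips",rd(l),rd(r),"w",rd(np.linalg.norm(l-r)),"yaw",np.degrees(np.arctan2(*(l-r)[:2][::-1]))-90)
E
```

```text
side row 139 max [[178, 178, 178, 178, 178, 178, 178, 178, 176, 175, 176, 177, 178, 178, 177, 178, 178, 177], [178, 178, 178, 178, 178, 178, 177, 173, 166, 159, 163, 172, 177, 178, 178, 178, 178, 178], [178, 178, 179, 178, 178, 181, 181, 170, 146, 123, 129, 155, 172, 178, 178, 178, 178, 178], [177, 180, 185, 189, 191, 197, 205, 200, 164, 112, 95, 131, 163, 176, 178, 178, 178, 178], [186, 194, 207, 215, 217, 216, 216, 209, 172, 114, 87, 126, 162, 176, 178, 178, 178, 178], [215, 216, 217, 216, 213, 205, 195, 181, 150, 110, 107, 145, 169, 177, 178, 177, 178, 178], [214, 207, 196, 185, 176, 171, 165, 163, 149, 137, 146, 165, 176, 178, 177, 178, 178, 178], [178, 172, 165, 161, 163, 166, 167, 170, 167, 165, 169, 176, 177, 178, 178, 178, 178, 178], [164, 166, 167, 168, 172, 174, 176, 177, 176, 176, 177, 178, 178, 178, 178, 178, 178, 178], [172, 175, 176, 176, 178, 178, 178, 178, 178, 178, 178, 178, 178, 178, 178, 178, 177, 178]]
side orange [289 141  34  23 334] [[322.0, 156.0], [299.0, 163.0], [289.0, 147.0], [312.0, 141.0]]
[111, 112, 113, 112, 113, 118, 66, 17, 22, 10, 26, 22, 25, 23, 27, 26, 27, 21, 6, 4, 5, 5, 5, 4, 8, 9, 48, 105, 103, 107, 32, 26, 56, 124, 117, 116]
[110, 110, 110, 112, 111, 113, 117, 94, 41, 22, 22, 23, 28, 25, 24, 23, 24, 22, 21, 24, 26, 23, 22, 25, 28, 23, 24, 21, 23, 22, 27, 23, 26, 27, 25, 24, 23, 25, 25, 25, 26, 23, 28, 26, 25, 28, 27, 24, 24, 23, 28, 24, 26, 26, 23, 23, 28, 26, 28, 27, 25, 26, 28, 22, 24, 27, 25, 23, 25, 27, 26, 26, 23, 24, 27, 59, 73, 71, 71, 70, 72, 70, 70, 72]
ball [ 0.5907 -0.3183  0.0512] tips [ 0.6458 -0.1889  0.0582] [ 0.6195 -0.2633  0.0582] w 0.0789 yaw -19.45382203086473
```

```bash
python3 - <<'E'
from h import *
C={n:dict(np.load(f"{n}0.npz")) for n in("top","side")}
rd=lambda v:np.round(v,4)
a=np.radians(20);er=np.array([np.cos(a),0,np.sin(a)]);en=np.array([-np.sin(a),0,np.cos(a)]);H=np.array([0,0,.03])
tip=H+.070*er+.0045*en;Y=np.array([0,1,0])
O={"top":[(403.7,186.3),(348.7,162.7),(380.3,173.7)],"side":[(331.7,137.7),(289,146.7),(312,141)]}
def f(p):
    r=[]
    Rz=R.from_euler('z',p[2]).as_matrix();L=np.array([H+.062*er-p[3]*Y,tip+.04*Y,tip-.04*Y])
    W=L@Rz.T+[p[0],p[1],0]
    for n in O:r.append((proj(C[n],W)-O[n]).ravel())
    r.append([(p[3]-.102)/.001, np.degrees(p[2]+np.radians(20.2))/1])
    return np.concatenate(r)
s=least_squares(f,[.57,-.2,-.35,.102]);print("stand",rd(s.x),np.degrees(s.x[2]),"res",np.round(s.fun,1))
Rz=R.from_euler('z',s.x[2]).as_matrix()
print("blue centre in stand",rd(Rz.T@(np.array([.5751,-.2069,.008])-[s.x[0],s.x[1],0])))
g=C["top"]["image"].max(2).astype(float)
top=[];bot=[]
for u in range(202,260):
    c=g[168:200,u]
    i=np.argmax(c<65);top.append((u,168+i-1+(c[i-1]-65)/(c[i-1]-c[i])))
    c2=g[180:192,u];i=np.argmax(c2<14);bot.append((u,180+i-1+.5))
T=np.polyfit(*np.array(top).T,1);B=np.polyfit(*np.array(bot).T,1)
lr=[]
for v in range(179,183):
    r=g[v];l=195+0.;i=np.argmax(r[190:210]<65)+190;j=np.argmax(r[240:275]>50)+240
    lr.append((i-1+(r[i-1]-65)/(r[i-1]-r[i]),j-.5))
l,r_=np.mean(lr,0);print("T,B",T,B,l,r_)
W=[plane(C["top"],(u,np.polyval(k,u)),.110) for k in(T,B) for u in(l,r_)]
W=np.array(W);print(rd(W));
m=W.mean(0);y=(W[0]-W[1]+W[2]-W[3]);print("drive top c",rd(m),"len",rd(np.linalg.norm(y)/2),"thick",rd(np.linalg.norm(W[0]+W[1]-W[2]-W[3])/2),"yaw",np.degrees(np.arctan2(-y[0],y[1])))
from rig import manip
print(manip.get_ee_rot(),R.from_rotvec(manip.get_ee_rot()).as_matrix().round(2).tolist())
E
```

```text
stand [ 0.5711 -0.2032 -0.3495  0.102 ] -20.024268486227665 res [ 0.1 -0.1 -0.7  0.1  0.   0.5 -0.1  0.5 -0.5 -0.9  0.7 -1.3  0.   0.2]
blue centre in stand [ 0.005  -0.0021  0.008 ]
T,B [-4.07314001e-02  1.83238654e+02] [-4.15577225e-02  1.94820434e+02] 195.64697922622452 262.5
[[0.5978 0.1624 0.11  ]
 [0.6053 0.0155 0.11  ]
 [0.5721 0.1613 0.11  ]
 [0.5796 0.0154 0.11  ]]
drive top c [0.5887 0.0886 0.11  ] len 0.1466 thick 0.0257 yaw 2.945995278616354
[-3.06462140e+00 -6.85013635e-01  4.54415923e-04] [[0.9, 0.43, -0.0], [0.43, -0.9, 0.0], [0.0, -0.0, -1.0]]
```

```bash
cat >>h.py <<'E'
ST=np.array([.5708,-.2037,0.]);YAW=-.3500;RS=R.from_euler('z',YAW).as_matrix()
a20=np.radians(20)
def sw(p):return RS@np.array(p)+ST
def tool(tilt=0,yaw=YAW,s=1):
    """tool z along -z tilted; tilt = lean back (top toward -x)"""
    z=np.array([np.sin(tilt),0,-np.cos(tilt)]);y=s*np.array([np.cos(tilt),0,np.sin(tilt)])
    return R.from_matrix(R.from_euler('z',yaw).as_matrix()@np.c_[np.cross(y,z),y,z]).as_rotvec()
def pin(th,y=-.080):
    e=th+a20;return np.array([.062*np.cos(e),y,.03+.062*np.sin(e)])
E
python3 - <<'E'
from h import *
from rig import manip
for s in(1,-1):
    q=manip.solve_ik(sw(pin(0)+[0,0,.12]),tool(0,s=s));q2=manip.solve_ik(np.array([.589,.0886,.25]),tool(0,.05,s));q3=manip.solve_ik(sw([0,0,.2]),tool(a20,s=s))
    print(s,*[None if x is None else np.round(x,2) for x in(q,q2,q3)])
s=-1
q=manip.solve_ik(sw(pin(0)+[0,0,.12]),tool(0,s=1))
s=1 if q is not None and abs(q[5])<1.9 else -1
o=tool(0,s=s)
manip.command_gripper(.05)
manip.move_to(sw(pin(0)+[0,0,.12]),o)
manip.servo_line(sw(pin(0)+[0,0,.003]),o,rate=.1)
print(s,manip.get_time(),manip.get_contact_force().round(1))
c=manip.camera("top");d=manip.camera("side")
x=np.hstack([cv2.resize(c["image"][140:230,310:430],(400,300)),cv2.resize(d["image"][100:190,260:380],(400,300))])
cv2.imwrite("pics/pin.png",x[:,:,::-1])
E
```

```text
1 [-0.48  0.58  1.58 -0.    0.98 -0.13] [ 0.13  0.38  1.7  -0.    1.06  0.08] [-0.36  0.36  1.93  0.01  0.5  -0.02]
-1 None None None
1 3.45 [-0.1  0.1  0.2]
```

View pics/pin.png

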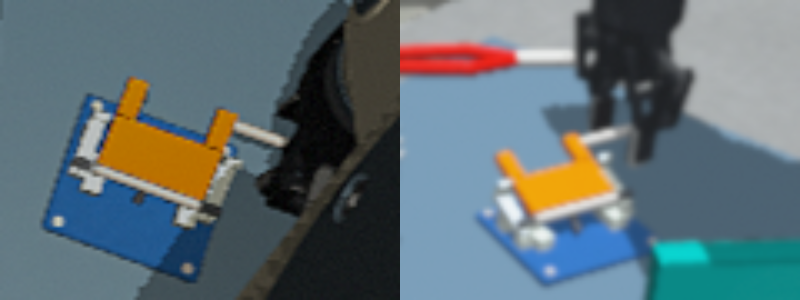

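The open fingers straddle the pin: it runs from the back's corner at (235,125) in the left half to between the fingers at (290,145), and the right half shows the same. Next I close and swing.

```bash
python3 - <<'E'
from h import *
from rig import manip
o=tool(0)
manip.command_gripper(0.0,f_grip=30)
print("w",manip.get_width(),manip.get_grip_force(),(RS.T@manip.get_contact_force()).round(1))
if .006<manip.get_width()<.013:
    for t in np.linspace(0,np.pi/2,13)[1:]:
        manip.servo_line(sw(pin(t)+[0,0,.003]),o,rate=.08)
        F=RS.T@manip.get_contact_force();print(round(np.degrees(t)),F.round(1),round(manip.get_width(),4))
        if np.linalg.norm(F)>45:break
print(manip.get_time())
E
```

```text
w 0.00797514137174659 29.270163774490356 [ 6.6  1.1 -2.6]
7 [ 7.2  0.7 -2.5] 0.0076
15 [ 6.5  0.3 -2.4] 0.0078
22 [7.2 0.1 0.1] 0.0074
30 [6.2 1.2 3.4] 0.0074
37 [6.6 1.4 4.4] 0.0073
45 [6.3 2.7 8.1] 0.0076
52 [ 3.3  0.9 10.5] 0.0078
60 [ 1.6  1.8 10.3] 0.0072
68 [-2.1 -0.3 11.9] 0.0073
75 [-5.  -0.8  9.6] 0.0081
82 [-6.1 -0.9  5.8] 0.0076
90 [4.7 0.1 4.8] 0.0076
7.0
```

```bash
python3 - <<'E'
from h import *
from rig import manip
manip.command_gripper(.04)
manip.servo_line(sw(pin(np.pi/2)+[0,0,.10]),tool(0),rate=.2)
D=np.array([.5887,.0886,.110]);yaw=np.radians(2.95)
manip.command_gripper(.06)
manip.move_to(D+[0,0,.10],tool(0,yaw))
print(manip.get_time())
c=manip.camera("top");d=manip.camera("side");np.savez("top1.npz",**c);np.savez("side1.npz",**d)
x=np.hstack([cv2.resize(c["image"][140:230,310:430],(400,300)),cv2.resize(d["image"][100:190,260:380],(400,300))])
x=np.vstack([x,np.hstack([cv2.resize(c["image"][130:220,180:300],(400,300)),cv2.resize(d["image"][130:240,150:300],(400,300))])])
cv2.imwrite("pics/open.png",x[:,:,::-1])
E
```

```text
9.75
```

View pics/open.png

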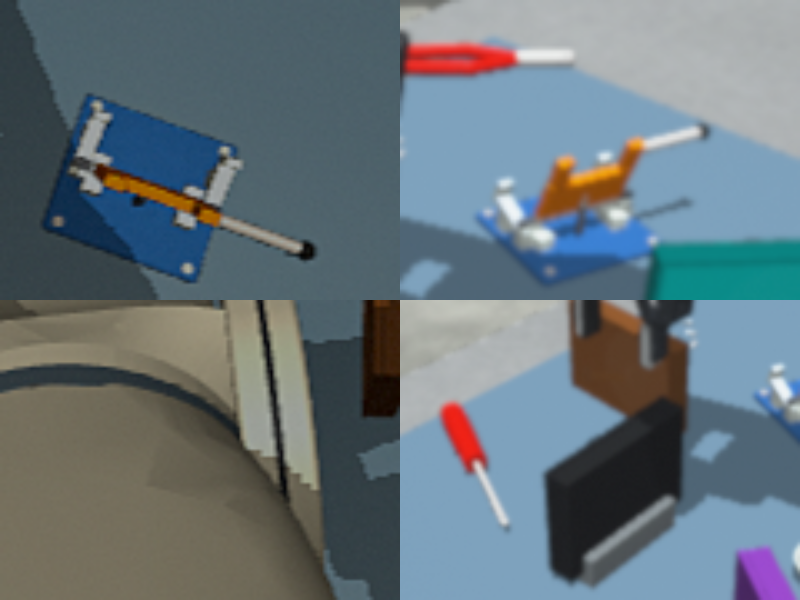

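The back stands fully open, with the ball at (307,250) in the left crop, and both ledges and hooks are clear. The gripper is over the drive. I'll use the open-stand points to check the stand's pose, then pick the drive.

```bash
python3 - <<'E'
from h import *
from rig import manip
C={n:dict(np.load(f"{n}1.npz")) for n in("top","side")}
er=np.array([np.cos(a20),0,np.sin(a20)]);en=np.array([-np.sin(a20),0,np.cos(a20)]);H=np.array([0,0,.03])
P=pin(np.pi/2,-.102);hk=H+.037*er+.0075*en
L=[P,hk+[0,.049,0],hk-[0,.049,0]]
for n,(x0,y0,x1,y1) in {"top":(395,205,412,225),"side":(460//1-120,130,360,148)}.items():
    im=C[n]["image"].astype(float)
    w=np.clip(100-im[y0:y1,x0:x1].max(2),0,None) if n=="side" else (im[y0:y1,x0:x1].max(2)<45).astype(float)
    yy,xx=np.mgrid[y0:y1,x0:x1];print(n,"ball",(w*xx).sum()/w.sum(),(w*yy).sum()/w.sum(),"pred",proj(C[n],[sw(l) for l in L]).round(1).tolist())
im=C["top"]["image"].astype(int);w=(im.min(2)>120)
for x0,x1,y0,y1 in((330,348,164,200),(362,386,180,210)):
    print("\n".join("".join("#" if b else "." for b in r) for r in w[y0:y1,x0:x1]));print(x0,y0)
# pick
D=np.array([.5887,.0886,.110]);o=tool(0,np.radians(2.95))
manip.servo_line(D+[0,0,-.016+.003],o,rate=.12)
manip.command_gripper(0,f_grip=70)
print("w",manip.get_width(),manip.get_grip_force(),manip.get_contact_force().round(1),manip.get_torque().round(2),manip.get_time())
E
```

```text
top ball 401.3157894736842 215.0 pred [[401.0, 215.4], [339.6, 174.8], [379.1, 188.9]]
side ball 351.0 138.96428571428572 pred [[351.0, 139.3], [291.8, 154.7], [321.7, 146.8]]
..................
..................
..................
..................
..................
..................
.........#........
........###.......
.........##.......
.........#........
........#####.....
.........####.....
.......####.......
......#####.......
......#####.......
......####........
.....#####........
.....#####........
....#####.........
....#####.........
....####..........
...#####..........
...########.......
......#######.....
........#####.....
..................
..................
...###............
....####..........
.....####.........
.....#####........
.....######.......
.....#####........
........##........
..................
..................
330 164
........................
........................
........................
........................
..............###.......
..............###.......
........................
........................
................#####...
................#####...
.............#####.#....
.............######.....
.............#####......
............######......
............#####.......
...........######.......
....###....######.......
...######.######........
.....####.#####.........
..........#####.........
..........#####.........
.............#..........
........................
........................
.####...................
.######........#........
.#####........######....
...###.........#######..
..................######
.....................###
362 180
w 0.025303566282999502 70.16032576560974 [0.3 0.2 4.6] [-0.04 -0.09 -0.02] 11.3417
```

The ball prediction agrees within 0.4 px in both views and the hooks within about 0.5 px, so the stand pose holds. The grip width of 25.3 mm also fits. Next I lift and carry.

```bash
cat >>h.py <<'E'
er=np.array([np.cos(a20),0,np.sin(a20)]);en=np.array([-np.sin(a20),0,np.cos(a20)]);H=np.array([0,0,.03])
def seat(up,gap,y=0):return sw(H+er*(.0175+gap)+en*(.0835+up)+[0,y,0])
E
python3 - <<'E'
from h import *
from rig import manip
manip.servo_line(np.array([.5887,.0886,.25]),None,rate=.12)
manip.hold(.2);print("lift",manip.get_contact_force().round(1),manip.get_torque().round(2),manip.get_width())
manip.move_to(seat(.13,.0018),tool(a20))
manip.servo_line(seat(.03,.0018),tool(a20),rate=.1)
print(manip.get_time(),manip.get_contact_force().round(1),manip.get_torque().round(2))
c=manip.camera("top");d=manip.camera("side");np.savez("top2.npz",**c);np.savez("side2.npz",**d)
x=np.hstack([cv2.resize(c["image"][130:235,300:440],(400,300)),cv2.resize(d["image"][75:195,220:380],(400,300))])
cv2.imwrite("pics/pre.png",x[:,:,::-1])
E
```

```text
lift [-0.   0.2 -5.7] [0.03 0.03 0.02] 0.025079985782420697
15.2083 [ 1.5 -0.2 -6.3] [0.11 0.11 0.02]
```

View pics/pre.png

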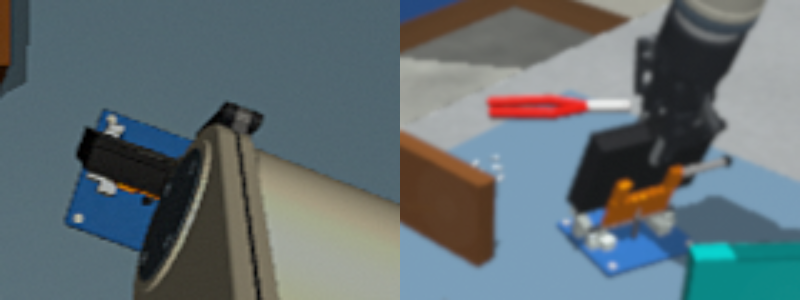

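The drive is held above the ledges, tilted like the back. Its free left end is at about (78–88,128–160) in the left crop, so I check that against the prediction.

```bash
python3 - <<'E'
from h import *
C={n:dict(np.load(f"{n}2.npz")) for n in("top","side")}
for n in C:
    print(n,[(k,proj(C[n],sw(H+er*(.0193+dx)+en*(.1265+dz)+[0,.0735,0])).round(1).tolist()) for k,dx,dz in(("topfront",.013,0),("topback",-.013,0),("botfront",.013,-.102),("botback",-.013,-.102))])
t=C["top"]["image"];s=C["side"]["image"]
# brightest channel along rows to find the left end in top view; corners via hull
for n,im,(x0,x1,y0,y1),th in(("top",t,(320,350,168,200),40),("side",s,(280,330,115,165),50)):
    m=np.zeros(im.shape[:2],bool);m[y0:y1,x0:x1]=im[y0:y1,x0:x1].max(2)<th
    m,ce,st=blob(m);h=cv2.convexHull(np.argwhere(m)[:,::-1].astype(np.float32));print(n,cv2.approxPolyDP(h,1.5,True)[:,0].tolist())
E
```

```text
top [('topfront', [[333.7, 177.0]]), ('topback', [[329.1, 188.8]]), ('botfront', [[329.7, 173.6]]), ('botback', [[325.7, 184.0]])]
side [('topfront', [[296.3, 127.3]]), ('topback', [[301.3, 134.9]]), ('botfront', [[286.3, 154.0]]), ('botback', [[290.9, 161.3]])]
top [[349.0, 195.0], [329.0, 188.0], [327.0, 182.0], [330.0, 175.0], [349.0, 181.0]]
side [[329.0, 115.0], [329.0, 140.0], [324.0, 147.0], [292.0, 159.0], [288.0, 153.0], [297.0, 130.0], [318.0, 115.0]]
```

The drive agrees with the prediction within about 1 px. I lower it slowly until it touches.

```bash
python3 - <<'E'
from h import *
from rig import manip
manip.hold(.1);F0=manip.get_contact_force();o=tool(a20)
B=np.c_[RS@er,RS@[0,1,0],RS@en]
manip.servo_line(seat(.006,.0018),o,rate=.06)
print("6mm",(B.T@(manip.get_contact_force()-F0)).round(1))
for u in np.arange(.005,-.0045,-.0007):
    manip.servo_line(seat(u,.0018),o,rate=.02)
    F=B.T@(manip.get_contact_force()-F0);print(round(u*1e3,1),F.round(1))
    if np.linalg.norm(F)>6:break
print(manip.get_time(),manip.get_torque().round(2))
E
```

```text
6mm [ 1.6 -0.3 -2.2]
5.0 [ 2.4  1.  -2. ]
4.3 [ 2.6 -0.6  0.3]
3.6 [2.6 1.2 1.6]
2.9 [3.  1.2 0.6]
2.2 [ 4.1 -0.2  1.2]
1.5 [ 4.3 -0.4  1.1]
0.8 [ 4.6 -0.1  1.5]
0.1 [4.2 1.1 2.2]
-0.6 [4.2 0.2 8.9]
18.2083 [-0.05 -0.29 -0.01]
```

```bash
python3 - <<'E'
from h import *
from rig import manip
o=tool(a20);B=np.c_[RS@er,RS@[0,1,0],RS@en]
f=lambda:(B.T@manip.get_contact_force()).round(1)
print(f(),manip.get_torque().round(2))
for g in np.arange(.0013,-.0012,-.0005):
    manip.servo_line(seat(-.0006,g),o,rate=.02);F=f();print(round(g*1e3,1),F)
    if F[0]>11:break
np.save("g.npy",g)
print(manip.get_torque().round(2),manip.get_time())
c=manip.camera("side");x=cv2.resize(c["image"][75:195,220:380],(800,600),interpolation=cv2.INTER_CUBIC);cv2.imwrite("pics/seat.png",x[:,:,::-1])
E
```

```text
[3.7 0.  4. ] [-0.05 -0.29 -0.01]
1.3 [ 4.7 -0.2  4.3]
0.8 [ 6.2 -1.1  3.5]
0.3 [6.5 0.4 2.8]
-0.2 [ 7.7 -0.5  2.1]
-0.7 [8.4 0.3 0.4]
[-0.23 -0.92  0.02] 19.4583
```

View pics/seat.png

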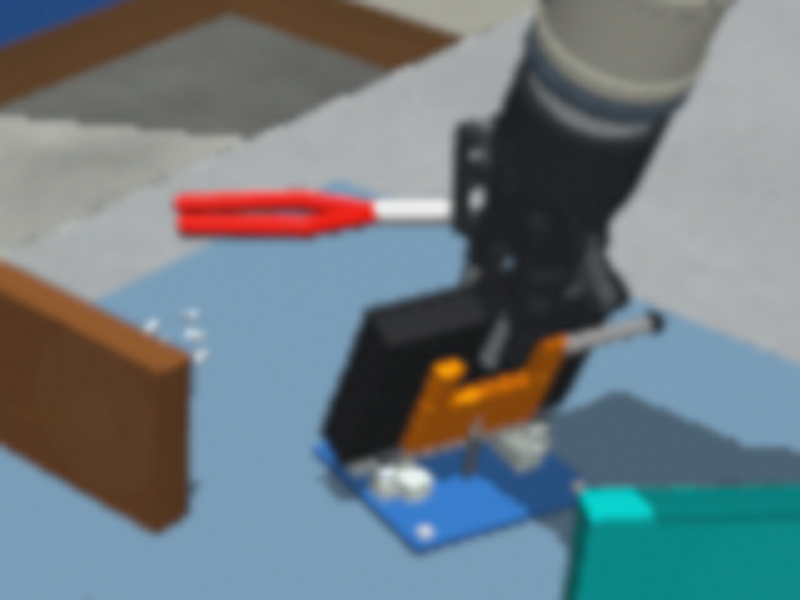

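The drive stands on the ledges along the back, with one finger inside the notch at (490,350), and nothing looks tilted. I release it, retreat and look.

```bash
python3 - <<'E'
from h import *
from rig import manip
o=tool(a20)
manip.servo_line(seat(-.0004,.0),o,rate=.02)
manip.command_gripper(.031,f_grip=20);manip.hold(.3)
manip.command_gripper(.05);print(manip.get_width(),manip.get_contact_force().round(1))
manip.servo_line(seat(.10,.0),o,rate=.1)
manip.set_joints([-1.15,0.423,1.63,0,1.089,-0.019])
print(manip.get_time(),manip.get_contact_force().round(1))
c=manip.camera("top");d=manip.camera("side");np.savez("top3.npz",**c);np.savez("side3.npz",**d)
x=np.hstack([cv2.resize(c["image"][140:230,310:430],(400,300)),cv2.resize(d["image"][100:190,260:380],(400,300))])
x=np.vstack([x,np.hstack([cv2.resize(c["image"],(400,300)),cv2.resize(d["image"],(400,300))])])
cv2.imwrite("pics/end.png",x[:,:,::-1])
for n,C in(("top",c),("side",d)):
    print(n,[(k,proj(C,sw(H+er*(.0175+dx)+en*(.0965+dz)+[0,dy,0])).round(1).tolist()[0]) for k,dx,dz,dy in(("tfL",.013,0,.0735),("tbL",-.013,0,.0735),("tfR",.013,0,-.0735),("tbR",-.013,0,-.0735),("bbL",-.013,-.102,.0735))])
    im=C["image"];x0,x1,y0,y1=(315,400,165,225) if n=="top" else (275,345,105,175)
    m=np.zeros(im.shape[:2],bool);m[y0:y1,x0:x1]=im[y0:y1,x0:x1].max(2)<50
    m,ce,st=blob(m);h=cv2.convexHull(np.argwhere(m)[:,::-1].astype(np.float32));print(n,cv2.approxPolyDP(h,1.5,True)[:,0].tolist())
E
```

```text
0.049964716409977225 [-0.8 -0.5  0.4]
23.4583 [-0.3  0.9  0.2]
top [('tfL', [332.1, 176.7]), ('tbL', [327.7, 188.0]), ('tfR', [398.3, 200.4]), ('tbR', [393.5, 211.8]), ('bbL', [324.6, 183.5])]
top [[397.0, 201.0], [393.0, 210.0], [329.0, 188.0], [326.0, 182.0], [329.0, 174.0], [387.0, 194.0]]
side [('tfL', [293.5, 136.1]), ('tbL', [298.4, 143.6]), ('tfR', [341.0, 124.5]), ('tbR', [346.2, 131.5]), ('bbL', [288.4, 168.9])]
side [[342.0, 132.0], [338.0, 139.0], [298.0, 164.0], [288.0, 166.0], [285.0, 161.0], [294.0, 138.0], [337.0, 127.0]]
```

View pics/end.png

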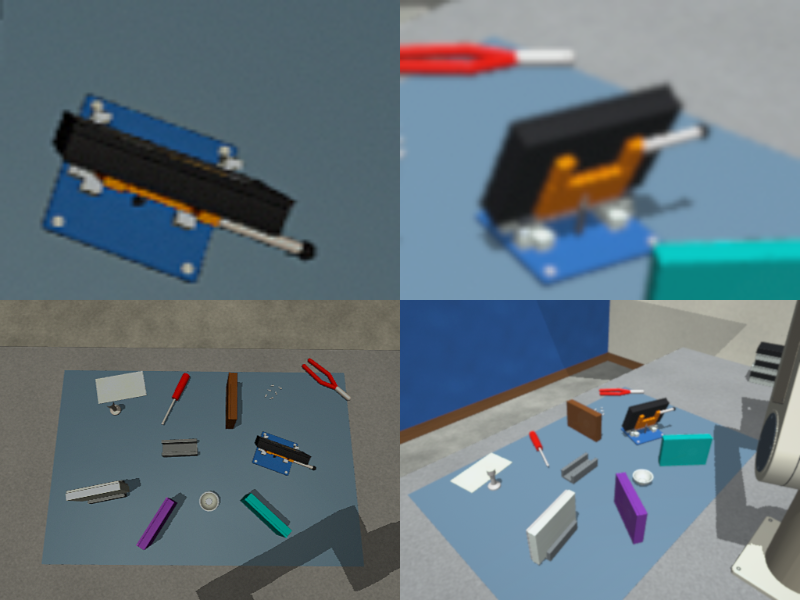

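The end picture shows the drive leaning on the open back: left crop from (60,130) to (290,215), with a sliver of the front cover seen along its far edge. The empty cradle and everything else are where they were. One quick numeric check that the rear top edge lies flat along the back.

```bash
python3 - <<'E'
from h import *
c=dict(np.load("top3.npz"));im=c["image"].max(2).astype(float)
p=proj(c,[sw(H+er*.0045+en*.0965+[0,y,0]) for y in(.0735,-.0735)])
k=np.polyfit(p[:,0],p[:,1],1);pts=[]
for u in range(332,392):
    v0=int(np.polyval(k,u));col=im[v0-5:v0+6,u];i=np.argmax(np.diff(col)>0) if 0 else next((j for j in range(1,11) if col[j-1]<45<=col[j]),None)
    if i:pts.append((u,v0-5+i-1+(45-col[i-1])/(col[i]-col[i-1])))
pts=np.array(pts);d=pts[:,1]-np.polyval(k,pts[:,0])
print(len(d),[(int(a),round(b,1)) for a,b in zip(pts[::4,0],d[::4])])
# ends of the top face along mid-line of the top
q=proj(c,[sw(H+er*.0175+en*.0965+[0,y,0]) for y in np.arange(.085,-.0851,-.001)])
s=[cv2.getRectSubPix(im.astype(np.float32),(1,1),tuple(map(float,x)))[0,0] for x in q]
dark=np.where(np.array(s)<45)[0];print("dark y from",.085-.001*dark[0],"to",.085-.001*dark[-1])
E
```

```text
60 [(332, np.float64(-0.7)), (336, np.float64(-0.6)), (340, np.float64(0.1)), (344, np.float64(-1.0)), (348, np.float64(-1.1)), (352, np.float64(-1.1)), (356, np.float64(-1.1)), (360, np.float64(-1.3)), (364, np.float64(-1.3)), (368, np.float64(-0.2)), (372, np.float64(-1.0)), (376, np.float64(-1.1)), (380, np.float64(-0.8)), (384, np.float64(-1.1)), (388, np.float64(-0.9))]
dark y from 0.081 to -0.06999999999999999
```

```bash
python3 - <<'E'
from h import *
c=dict(np.load("top3.npz"));im=c["image"].max(2).astype(np.float32)
def prof(x,ys):
    S=[]
    for y in ys:
        S.append(np.mean([cv2.getRectSubPix(im,(1,1),tuple(map(float,proj(c,sw(H+er*(x+d)+en*.0965+[0,y,0]))[0])))[0,0] for d in(-.004,0,.004)]))
    return np.round(S).astype(int).tolist()
ys=np.arange(.090,.060,-.0015);print([(round(1e3*y,1),v) for y,v in zip(ys,prof(.019,ys))])
ys=np.arange(-.060,-.085,-.0015);print([(round(1e3*y,1),v) for y,v in zip(ys,prof(.019,ys))])
s=dict(np.load("side3.npz"));im=s["image"].max(2).astype(np.float32);c=s
ys=np.arange(.085,.060,-.0015);print("side",[(round(1e3*y,1),v) for y,v in zip(ys,prof(.0175,ys))])
ys=np.arange(-.060,-.085,-.0015);print("side",[(round(1e3*y,1),v) for y,v in zip(ys,prof(.0175,ys))])
E
```

```text
[(np.float64(90.0), 112), (np.float64(88.5), 113), (np.float64(87.0), 115), (np.float64(85.5), 115), (np.float64(84.0), 95), (np.float64(82.5), 51), (np.float64(81.0), 13), (np.float64(79.5), 4), (np.float64(78.0), 2), (np.float64(76.5), 3), (np.float64(75.0), 7), (np.float64(73.5), 16), (np.float64(72.0), 25), (np.float64(70.5), 30), (np.float64(69.0), 29), (np.float64(67.5), 28), (np.float64(66.0), 28), (np.float64(64.5), 27), (np.float64(63.0), 27), (np.float64(61.5), 27)]
[(np.float64(-60.0), 24), (np.float64(-61.5), 24), (np.float64(-63.0), 25), (np.float64(-64.5), 25), (np.float64(-66.0), 24), (np.float64(-67.5), 24), (np.float64(-69.0), 23), (np.float64(-70.5), 29), (np.float64(-72.0), 67), (np.float64(-73.5), 102), (np.float64(-75.0), 115), (np.float64(-76.5), 115), (np.float64(-78.0), 112), (np.float64(-79.5), 111), (np.float64(-81.0), 112), (np.float64(-82.5), 113), (np.float64(-84.0), 111)]
side [(np.float64(85.0), 73), (np.float64(83.5), 60), (np.float64(82.0), 49), (np.float64(80.5), 41), (np.float64(79.0), 37), (np.float64(77.5), 38), (np.float64(76.0), 40), (np.float64(74.5), 45), (np.float64(73.0), 48), (np.float64(71.5), 49), (np.float64(70.0), 51), (np.float64(68.5), 51), (np.float64(67.0), 51), (np.float64(65.5), 52), (np.float64(64.0), 52), (np.float64(62.5), 52), (np.float64(61.0), 52)]
side [(np.float64(-60.0), 49), (np.float64(-61.5), 50), (np.float64(-63.0), 52), (np.float64(-64.5), 58), (np.float64(-66.0), 72), (np.float64(-67.5), 89), (np.float64(-69.0), 110), (np.float64(-70.5), 130), (np.float64(-72.0), 147), (np.float64(-73.5), 157), (np.float64(-75.0), 165), (np.float64(-76.5), 168), (np.float64(-78.0), 170), (np.float64(-79.5), 171), (np.float64(-81.0), 171), (np.float64(-82.5), 170), (np.float64(-84.0), 170)]
```

The top-view edges lie at about +73.5 and -72 mm, so the drive is centred within about 1 mm. Its rear edge runs parallel to the back with a constant 1 px offset, which the calibration explains. The arm is clear, so I hand in.

```bash
python3 -c "
from rig import manip
print(manip.get_time(),manip.sign_off())"
```

```text
the job is handed in; nothing more can be done
23.5583 None
```

I opened the back fully, set the clear-covered drive on the ledges with its cover facing out (centred within about 1 mm), let go, and handed in at 23.6 s; the closed drive and other bench things were left untouched.

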